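Every potted cactus back on its own dish

TASK

The three little potted plants have been put back on each other's dishes. Put every pot upright in the middle of the dish of its own shape (round on round, square on square, oblong on oblong and lengthways in it), parking one pot on the cork mat on the way to make room. Set the pots down rather than dropping them, never stand one on the bare wood, do not tip them, and do not push or knock over the drinking glass and the china mouse.

Things in the scene. Friction and masses are not known exactly. Their poses are not given: they have to be found in the camera images.
- round_pot: Round terracotta pot with one ball cactus: 58 mm across at the rim band, 42 mm across at the foot. 58 mm high. Upright rim band from 38 to 58 mm above its underside, to grip it by; slimmer below. Plant within the pot's outline, at most 30 mm above it. Origin: centre of underside, z up. Loose, 0.15 to 0.29 kg, starts on a wrong dish.
- square_pot: Square terracotta pot with three upright finger cacti: 54 x 54 mm at the rim band, 46 x 46 mm at the foot. x and y are square to its sides. 58 mm high. Upright rim band from 38 to 58 mm above its underside, to grip it by; slimmer below. Plant within the pot's outline, at most 30 mm above it. Origin: centre of underside, z up. Loose, 0.15 to 0.29 kg, starts on a wrong dish. May end any way round.
- oblong_pot: Oblong terracotta pot, three small rosettes in a row: 88 mm long (its x) and 46 mm wide (its y) at the rim band, 80 x 38 mm at the foot. 58 mm high. Upright rim band from 38 to 58 mm above its underside, to grip it by; slimmer below. Plant within the pot's outline, at most 30 mm above it. Origin: centre of underside, z up. Loose, 0.15 to 0.29 kg, starts on a wrong dish.
- round_dish: Round dish, 128 mm across at the rim; clear floor about 104 mm across. Terracotta, fixed to the table, 13 mm high overall with an upright rim; its inner floor is flat and 6 mm above the table. Origin: centre of its underside, on the table; z up.
- square_dish: Square dish, 116 x 116 mm outside, 106 x 106 mm inside. x and y are square to its sides. Terracotta, fixed to the table, 13 mm high overall with an upright rim; its inner floor is flat and 6 mm above the table. Origin: centre of its underside, on the table; z up.
- oblong_dish: Oblong dish, 136 mm long (its x) and 84 mm wide (its y) outside, 126 x 74 mm inside. Terracotta, fixed to the table, 13 mm high overall with an upright rim; its inner floor is flat and 6 mm above the table. Origin: centre of its underside, on the table; z up.
- cork_mat: Flat six-sided cork mat without a rim, 110 mm across the flats and 6 mm thick, fixed to the table and empty at the start: the free spot. Origin: centre of its underside, on the table; its upper side is 6 mm above the table. A pot parked here should be near the middle.
- tumbler: Empty drinking glass, 64 mm across and 85 mm high, loose among the dishes: leave it alone. Origin: centre of its underside.
- figurine: White china mouse, 40 mm across and 60 mm high, loose near the dishes: leave it alone. Origin: centre of its underside.

How it is judged:
On the way:
1. one of the pots has been parked on the cork mat: upright, let go, within 40 mm of the mat's middle (((horizontal distance between round_pot and cork_mat below 0.04 m and height (world z) of round_pot below 0.011 m and angle between round_pot's own z axis and vertical below 0.1 rad and linear speed of round_pot below 0.02 m/s and contact force between the fingers and round_pot below 0.05 N) or (horizontal distance between square_pot and cork_mat below 0.04 m and height (world z) of square_pot below 0.011 m and angle between square_pot's own z axis and vertical below 0.1 rad and linear speed of square_pot below 0.02 m/s and contact force between the fingers and square_pot below 0.05 N) or (horizontal distance between oblong_pot and cork_mat below 0.04 m and height (world z) of oblong_pot below 0.011 m and angle between oblong_pot's own z axis and vertical below 0.1 rad and linear speed of oblong_pot below 0.02 m/s and contact force between the fingers and oblong_pot below 0.05 N))), for 0.2 s.
At the end, for the whole second after the job is handed in: Each pot stands upright (within 0.1 rad) and still on the floor of the dish of its own shape, its middle within 15 mm of the dish's middle; the oblong pot's length is within 0.25 rad of the oblong dish's length, either way round (horizontal distance between round_pot and round_dish below 0.015 m and height (world z) of each of round_pot, square_pot, oblong_pot below 0.011 m and angle between each of round_pot, square_pot, oblong_pot's own z axis and vertical below 0.1 rad and linear speed of each of round_pot, square_pot, oblong_pot below 0.02 m/s and horizontal distance between square_pot and square_dish below 0.015 m and horizontal distance between oblong_pot and oblong_dish below 0.015 m and angle between the x axis of oblong_pot and the x axis of oblong_dish, either way round below 0.25 rad); the robot touches nothing.
It fails at once if a pot stands on the bare table top (height (world z) of any of round_pot, square_pot, oblong_pot below 0.003 m).
It fails at once if a pot is tipped over (angle between any of round_pot, square_pot, oblong_pot's own z axis and vertical above 0.6 rad).
It fails at once if a pot is let go in the air (its underside more than 40 mm above the table) ((height (world z) of round_pot above 0.04 m and contact force between the fingers and round_pot below 0.05 N) or (height (world z) of square_pot above 0.04 m and contact force between the fingers and square_pot below 0.05 N) or (height (world z) of oblong_pot above 0.04 m and contact force between the fingers and oblong_pot below 0.05 N)).
It fails at once if the glass or the china mouse is pushed away (more than 30 mm) or knocked over (distance of any of tumbler, figurine from where it was at the start of the episode above 0.03 m or angle between any of tumbler, figurine's own z axis and vertical above 0.5 rad).
It also fails if it takes over 102 s, if anything falls off the work surface, if the arm or the gripper's body presses on something with over 40 N, if the wrist force passes 120 N, or if a joint passes its speed limit or range.

ROBOT

A 6-joint arm with a two-finger parallel gripper is mounted at the origin on the work surface. World frame = base frame: x ahead of the robot, y to its left, z up, the work surface at z = 0. Lengths are in m, angles in rad, forces in N, time in s.
With the tool pointing down it reaches from about 0.275 to 0.825 m from the base axis. Payload 4.9 kg.
Tool frame: the origin (TCP) lies at the very end of the fingers, on their centre line; the grasp point (between the pads) lies 19 mm behind it; z points along the fingers, y is the line along which they close (so a half turn about z gives the same grasp; the last joint's range is limited). The gripper opens to 85 mm and grips with 20 to 120 N. Pads are 22 mm wide; open, the fingers measure 114 mm over their backs; the gripper's body (76 mm by 85 mm) begins 54 mm behind the grasp point. The pads swing forward as they close: fully open they stand 13 mm farther back than shut.
Start: joints at [1.182, 0.326, -0.193, 1.052, 0, 1.437], TCP at [0.139, 0.532, 0.231] pointing down, gripper open.
Joint ranges: [-2.65, 2.65], [-0.97, 1.79], [-1.3, 1.35], [-1.93, 2.1], [-1.47, 1.37], [-3.14, 3.14]. Speed limits (rad/s): [2.57, 2.57, 3.14, 3.14, 3.14, 3.14].

INTERFACE

Orientations are given as a rotation vector (axis times angle).
In Python, from rig import env, imaging, workorder gives the robot as it stands.
- The arm moves only by the shell command python3 -m creep 'ROWS'. ROWS is a JSON object of lists of equal length, an entry for each row: "dp": the shift along the tool's x, y, z in m, a list of three; "angular": the turn, a rotation vector about the tool's x, y, z in rad, a list of three; "fingers": the finger opening in m, from 0 to 0.0854. In form: {"dp": [[dx, dy, dz], ...], "angular": [[ax, ay, az], ...], "fingers": [fingers, ...]}. A call has 1 to 10 rows; each row shifts and turns the commanded pose from where the row before left it, along the tool's axes as they then stand; what a row does not reach is not made up. A row lasts 1/8 s, in which the tool goes at most 62.5 mm and 10.7 degrees, less where a joint would pass 70% of its speed; a pose out of reach is approached as far as the arm can. A call with a gripper value outside its range is refused whole. The fingers move at their own pace and stop on an object; the grip force is fixed at half the most. Time passes only in rows, so rows that do not move let the fingers close. It gives the time, the measured TCP pose, the force, the opening and the grip force at its end, in the units of the state.
- env.get_state(): the state, without advancing time (a new reading comes with each control period).
- imaging.grab_frame(name): name is "side" or "top"; returns (picture, depth): 480x640x3 uint8, red, green, blue; 480x640 float32, m along the optical axis (not along the pixel's ray), 0 where there is no reading.
- imaging.camera_model(name): a dict with "camera_matrix" (3x3 intrinsics, pixels), "origin" and "rotation" of the camera in the world. Camera axes: x right, y down, z forward; pixel columns grow to the right and rows downward; lengths in m; the calibration is good to about 2 mm. A picture is of the moment at which its call begins. camera_model takes no time and is no camera call.
- workorder.sign_off(): hands the job in; it is judged then, once.
The state is a dict: "t": time; "joint_pos": joint angles; "joint_velocities": joint speeds; "effort": joint torques, N m; "position": TCP position; "eef_rot": TCP orientation; "wrist_force": force on the tool from outside, world axes, zero at the start; "torque": the same for the moment, N m; "grip_width": opening from 0.0 (shut) to 1.0 (fully open); "finger_force": force on a finger pad.
Only numpy, scipy, OpenCV 4.12 (cv2) and the standard library are available. Lean on these libraries where they do the work, as an engineer would, in place of code of your own. Each camera call takes 0.05 s, during which the arm holds its last target. There are 200 camera calls.

## Working session

There is one attempt and no reset: what is moved stays moved. The work goes in short steps, Python scripts to look and compute and a shell command to move; the robot and the scene stay as the last step left them, time stands still between calls to the robot, and variables do not carry over. Pictures are saved under pics/ and viewed, at most 14 in all, crops included, and the job is handed in when it is done.

```bash
mkdir -p pics; ls
python3 - <<'E'
from rig import env, imaging
import cv2,numpy as np
print(env.get_state())
for n in("top","side"):
    p,d=imaging.grab_frame(n); cv2.imwrite(f"pics/{n}0.png",p[:,:,::-1]); np.savez(f"{n}0.npz",p=p,d=d)
    print(imaging.camera_model(n))
E
```

```text
pics
{'t': 0.0, 'joint_pos': array([ 1.18182896e+00,  3.26943643e-01, -1.93581456e-01,  1.05198732e+00,
       -4.64534724e-05,  1.43660494e+00]), 'joint_velocities': array([ 0.00034286,  0.00092109, -0.00058696,  0.00013374, -0.00021304,
       -0.00048923]), 'effort': array([-2.28242634e-04, -4.43409026e+01,  2.62433767e+01,  1.56372122e-02,
       -2.34965673e-04, -7.72691948e-06]), 'position': array([0.13839311, 0.53170778, 0.23050288]), 'eef_rot': array([-3.99068775e-01, -3.11573993e+00,  2.62246229e-03]), 'wrist_force': array([-0.92734269, -0.28196997,  0.41439231]), 'torque': array([-0.0167307 , -0.00195511, -0.0118816 ]), 'finger_force': 0.0, 'grip_width': 0.9993888423983937}
{'camera_matrix': array([[549.51315007,   0.        , 315.94844862],
       [  0.        , 549.51315007, 241.41321166],
       [  0.        ,   0.        ,   1.        ]]), 'origin': array([ 0.37393471, -0.0215188 ,  1.00001078]), 'rotation': array([-2.14001921,  2.10029231, -0.21932845])}
{'camera_matrix': array([[457.39386248,   0.        , 314.07590046],
       [  0.        , 457.39386248, 238.90281705],
       [  0.        ,   0.        ,   1.        ]]), 'origin': array([0.26464464, 0.43723427, 0.6644318 ]), 'rotation': array([-0.77256406,  2.66050802, -1.01843602])}
```

View pics/top0.png

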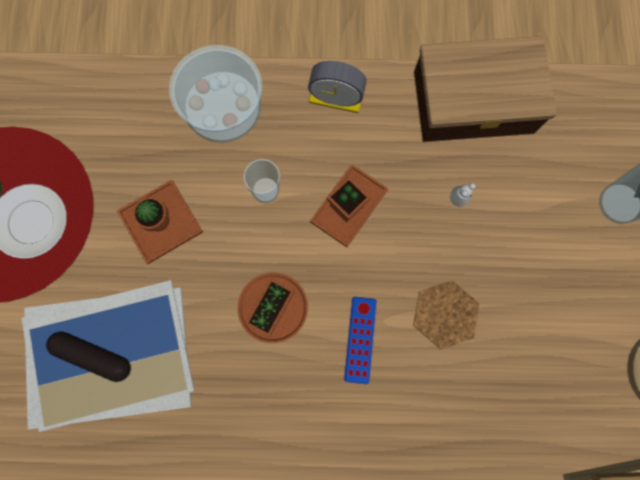

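View pics/side0.png

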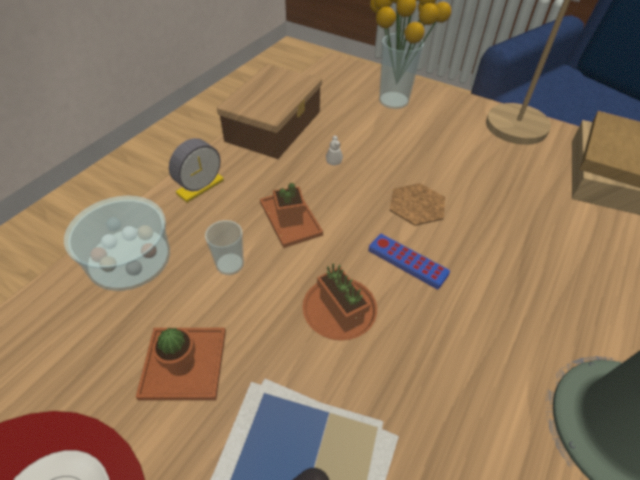

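The top view shows the round pot (148,213) on the square dish and the square pot (348,199) on the oblong dish. The oblong pot (270,307) is on the round dish. The mat is at (446,314), the glass at (263,181) and the mouse at (462,194). The side view agrees. Next I measure with both clouds.

```bash
cat > h.py <<'E'
import numpy as np,cv2
from scipy.spatial.transform import Rotation as R
from rig import env,imaging
def cloud(n,d):
    m=imaging.camera_model(n);K=m["camera_matrix"]
    v,u=np.mgrid[:480,:640]
    c=np.dstack([(u-K[0,2])/K[0,0]*d,(v-K[1,2])/K[1,1]*d,d])
    w=c@R.from_rotvec(m["rotation"]).as_matrix().T+m["origin"]; w[d==0]=np.nan
    return w
def proj(n,P):
    m=imaging.camera_model(n);K=m["camera_matrix"]
    c=(np.atleast_2d(P)-m["origin"])@R.from_rotvec(m["rotation"]).as_matrix()
    return (c[:,:2]/c[:,2:])@K[:2,:2].T+K[:2,2]
def rect(P):
    (c,s,a)=cv2.minAreaRect((P*1000).astype(np.float32)); 
    if s[0]<s[1]: s=s[::-1];a+=90
    return "c=(%.1f,%.1f) size=(%.1f,%.1f) ang(long)=%.1f"%(*c,*s,a)
E
python3 - <<'E'
from h import *
for n in("top","side"):
    f=np.load(f"{n}0.npz");p=f["p"];w=cloud(n,f["d"]);hsv=cv2.cvtColor(p,cv2.COLOR_RGB2HSV)
    print(n,"tablez",np.nanmedian(w[200:300,300:400,2]))
    for nm,(u,v) in {"top":dict(sqd=(148,213),obl=(348,199),rnd=(270,307),mat=(446,314),glass=(263,181),mouse=(462,194)),"side":dict(sqd=(180,360),obl=(290,215),rnd=(340,300),mat=(417,204),glass=(226,248),mouse=(334,152))}[n].items():
        r=50 if n=="top" else 65
        if nm in("glass","mouse"): r=30 
        W=w[max(v-r,0):v+r,u-r:u+r].reshape(-1,3);H=hsv[max(v-r,0):v+r,u-r:u+r].reshape(-1,3).astype(int)
        ok=~np.isnan(W[:,2])
        terra=ok&((H[:,0]<10)&(H[:,1]>130)&(H[:,2]>60))
        z=W[:,2]
        if nm=="mat": L=[("mat",ok&(z>.003)&(z<.012)&(H[:,2]<190)&(H[:,0]<25))]
        elif nm in("glass","mouse"): L=[("obj",ok&(z>.02)),("top",ok&(z>(.075 if nm=="glass" else .04)))]
        else: L=[("dish",terra&(z<.02)),("rim",terra&(z>.05)&(z<.075)),("tall",ok&(z>.05)&(z<.11))]
        for l,m in L:
            if m.sum()<8: print(nm,l,m.sum());continue
            P=W[m]; print(nm,l,m.sum(),rect(P[:,:2]),"z med/95/99 %.4f %.4f %.4f"%(np.median(P[:,2]),*np.percentile(P[:,2],[95,99])))
print(R.from_rotvec(env.get_state()["eef_rot"]).as_matrix().round(3))
E
```

```text
top tablez 0.00043531890071557555
sqd dish 2
sqd rim 8 c=(595.7,259.2) size=(46.6,15.4) ang(long)=122.5 z med/95/99 0.0624 0.0651 0.0656
sqd tall 907 c=(608.4,266.8) size=(58.4,56.9) ang(long)=17.5 z med/95/99 0.0661 0.0935 0.0958
obl dish 2
obl rim 8 c=(642.9,-62.6) size=(43.4,21.1) ang(long)=0.6 z med/95/99 0.0639 0.0661 0.0665
obl tall 960 c=(643.1,-81.7) size=(55.0,54.3) ang(long)=134.8 z med/95/99 0.0648 0.0867 0.0934
rnd dish 3
rnd rim 10 c=(448.2,50.1) size=(79.2,37.4) ang(long)=152.5 z med/95/99 0.0640 0.0656 0.0657
rnd tall 1439 c=(447.8,50.7) size=(88.0,46.2) ang(long)=152.4 z med/95/99 0.0653 0.0870 0.0891
mat mat 3298 c=(449.2,-265.3) size=(182.5,181.3) ang(long)=89.3 z med/95/99 0.0058 0.0087 0.0098
glass obj 887 c=(672.4,71.3) size=(62.8,62.6) ang(long)=75.5 z med/95/99 0.0633 0.0860 0.0873
glass top 295 c=(672.4,71.3) size=(62.8,62.6) ang(long)=75.5 z med/95/99 0.0836 0.0871 0.0877
mouse obj 299 c=(663.5,-294.2) size=(32.7,29.4) ang(long)=75.4 z med/95/99 0.0455 0.0595 0.0613
mouse top 165 c=(665.3,-295.2) size=(28.2,23.4) ang(long)=108.7 z med/95/99 0.0541 0.0600 0.06
[... 244 characters left out ...]
/95/99 0.0675 0.0888 0.0937
rnd dish 5
rnd rim 0
rnd tall 1630 c=(447.4,50.0) size=(88.8,46.9) ang(long)=152.7 z med/95/99 0.0670 0.0889 0.0906
mat mat 4520 c=(444.9,-296.5) size=(413.2,303.7) ang(long)=119.0 z med/95/99 0.0041 0.0093 0.0102
glass obj 1517 c=(672.6,69.9) size=(64.0,62.6) ang(long)=128.8 z med/95/99 0.0634 0.0868 0.0880
glass top 456 c=(672.6,69.9) size=(64.0,62.6) ang(long)=128.8 z med/95/99 0.0835 0.0878 0.0887
mouse obj 248 c=(721.4,-319.2) size=(157.1,34.0) ang(long)=156.7 z med/95/99 0.0359 0.0605 0.0619
mouse top 111 c=(663.1,-295.3) size=(29.2,22.3) ang(long)=165.6 z med/95/99 0.0533 0.0612 0.0628
[[-0.968  0.252 -0.001]
 [ 0.252  0.968 -0.001]
 [ 0.    -0.001 -1.   ]]
```

Run:
```python
from h import *
for n,S in {"top":dict(sqd=(160,250),obl=(345,230),rnd=(300,310),mat=(446,314),wood=(230,230)),"side":dict(sqd=(205,380),obl=(300,235),rnd=(315,315),mat=(417,204),wood=(270,290))}.items():
    f=np.load(f"{n}0.npz");p=f["p"];w=cloud(n,f["d"]);lab=cv2.cvtColor(cv2.GaussianBlur(p,(3,3),0),cv2.COLOR_RGB2LAB).astype(float)
    hw=np.median(lab[S["wood"][1]-8:,S["wood"][0]-8:][:16,:16].reshape(-1,3),0)
    for nm,(u,v) in S.items():
        c=np.median(lab[v-3:v+4,u-3:u+4].reshape(-1,3),0)
        if nm=="wood": print(n,"wood",hw);continue
        # nearer to dish colour than wood (mat by lightness), low, connected to seed
        if nm=="mat": m=lab[:,:,0]<(c[0]+hw[0])/2+0
        else: m=lab[:,:,1]>(c[1]+hw[1])/2
        m&=(w[:,:,2]<.025)&(w[:,:,2]>-.005)
        if nm=="mat": m=cv2.morphologyEx(m.astype(np.uint8),cv2.MORPH_CLOSE,np.ones((5,5)));m=cv2.morphologyEx(m,cv2.MORPH_OPEN,np.ones((5,5)))
        _,cc=cv2.connectedComponents(np.uint8(m)); k=cc==np.bincount(cc[v-4:v+5,u-4:u+5][m[v-4:v+5,u-4:u+5]>0]).argmax()
        P=w[k]; P=P[~np.isnan(P[:,2])]; ce,ra=cv2.minEnclosingCircle((P[:,:2]*1000).astype(np.float32))
        print(n,nm,c,k.sum(),rect(P[:,:2]),"circ",np.round(ce,1),round(ra,1),"z 5/50/97",np.percentile(P[:,2],[5,50,97]).round(4))
```

```text
top sqd [ 99. 149. 156.] 2885 c=(606.3,263.2) size=(117.3,115.1) ang(long)=32.6 circ [607.3 263.9] 80.2 z 5/50/97 [0.0032 0.0066 0.0148]
top obl [101. 150. 156.] 2108 c=(644.6,-87.3) size=(136.3,83.0) ang(long)=145.7 circ [644.6 -87.2] 77.5 z 5/50/97 [0.003  0.0066 0.0149]
top rnd [101. 150. 156.] 2404 c=(451.6,48.7) size=(124.0,123.1) ang(long)=91.3 circ [452.4  48.6] 63.2 z 5/50/97 [0.0032 0.0068 0.0146]
top mat [109. 137. 153.] 3331 c=(446.1,-264.2) size=(126.9,113.6) ang(long)=111.1 circ [ 445.6 -264.4] 63.5 z 5/50/97 [0.0023 0.0057 0.0091]
top wood [137.5 135.  152. ]
side sqd [118. 149. 157.] 3775 c=(608.4,265.2) size=(121.6,115.6) ang(long)=32.8 circ [606.  265.8] 80.9 z 5/50/97 [0.0063 0.0084 0.0159]
side obl [118. 149. 157.] 1112 c=(643.8,-86.2) size=(136.0,82.3) ang(long)=145.8 circ [644.5 -85.2] 76.3 z 5/50/97 [0.0064 0.0087 0.0162]
side rnd [119. 149. 157.] 1831 c=(447.7,54.0) size=(124.5,113.1) ang(long)=39.0 circ [451.6  49.4] 62.9 z 5/50/97 [0.0063 0.0086 0.016 ]
side mat [128. 138. 155.] 1961 c=(447.3,-263.6) size=(132.0,120.8) ang(long)=160.4 circ [ 448.2 -262.7] 67.3 z 5/50/97 [0.002  0.0078 0.0101]
side wood [158. 136. 155.]
```

Everything is located (mm):

| Item | Position | Angle |
|---|---|---|
| Round dish | (452,49) | – |
| Square dish | (607,264) | – |
| Oblong dish | (644.5,-86.8) | length at 145.7° |
| Mat | (446.5,-264) | – |
| Oblong pot | (447.6,50.4) | length at 152.5° |
| Round pot | (607.8,266.5) | – |
| Square pot | (643.1,-81.7) | 44.8° |

The pot rims stand at z = 64, and the two views agree on that.

I'll park the oblong pot. First I turn 0.225 rad, then move above it.

```bash
cat > to.py <<'E'
import sys
from h import *
x,y,z,yaw=map(float,sys.argv[1:5])   # target in mm, finger-line yaw in deg
s=env.get_state();M=R.from_rotvec(s["eef_rot"]).as_matrix()
cur=np.degrees(np.arctan2(M[1,1],M[0,1]));t=np.radians(yaw)
Y=np.array([np.cos(t),np.sin(t),0]);Z=np.array([0,0,-1]);T=np.c_[np.cross(Y,Z),Y,Z]
d=np.array([x,y,z])/1000-s["position"]
print("t",s["t"],"pos",(s["position"]*1000).round(1),"yaw %.2f"%cur,"tool z",M[:,2].round(4),"grip %.3f F %.1f"%(s["grip_width"],s["finger_force"]),"wrist",s["wrist_force"].round(1))
print("turn rotvec",(R.from_matrix(M.T@T).as_rotvec()).round(4),"then dp mm (in turned axes)",(T.T@d*1000).round(1))
E
python3 -m creep '{"dp":[[0,0,0],[0,0,0],[-0.0355,-0.0203,0.0057],[-0.0355,-0.0203,0.0057],[-0.0355,-0.0203,0.0057],[-0.0355,-0.0203,0.0057],[-0.0355,-0.0203,0.0057],[-0.0355,-0.0203,0.0057],[-0.0355,-0.0203,0.0057],[-0.0355,-0.0203,0.0057]],"angular":[[0,0,0.1125],[0,0,0.1125],[0,0,0],[0,0,0],[0,0,0],[0,0,0],[0,0,0],[0,0,0],[0,0,0],[0,0,0]],"fingers":[0.085,0.085,0.085,0.085,0.085,0.085,0.085,0.085,0.085,0.085]}' | tail -8
python3 -m creep '{"dp":[[-0.0355,-0.0203,0.0057],[-0.0355,-0.0203,0.0057],[-0.0355,-0.0203,0.0057],[-0.0355,-0.0203,0.0057],[-0.0355,-0.0203,0.0057],[-0.0355,-0.0203,0.0057],[0,0,0],[0,0,0]],"angular":[[0,0,0],[0,0,0],[0,0,0],[0,0,0],[0,0,0],[0,0,0],[0,0,0],[0,0,0]],"fingers":[0.085,0.085,0.085,0.085,0.085,0.085,0.085,0.085]}' | tail -8
python3 to.py 447.6 50.4 34 62.5
```

```text
t: 1.35
position: [0.3159, 0.2559, 0.1854]
eef_rot: [-0.746, -3.052, 0.0]
wrist_force: [0.0, 0.9, -0.2]
grip_width: 0.993
finger_force: 0.0
t: 2.35
position: [0.4475, 0.0509, 0.1511]
eef_rot: [-0.747, -3.05, -0.0]
wrist_force: [-0.5, -0.2, 0.7]
grip_width: 0.993
finger_force: 0.0
t 2.35 pos [447.5  50.9 151.1] yaw 62.49 tool z [-1.6e-03  4.0e-04 -1.0e+00] grip 0.993 F 0.0 wrist [-0.5 -0.2  0.7]
turn rotvec [-0.0003 -0.0016 -0.0002] then dp mm (in turned axes) [ -0.3  -0.4 117.1]
```

```bash
python3 -m creep '{"dp":[[0,0,0.025],[0,0,0.025],[0,0,0.025],[0,0,0.02],[0,0,0.012],[0,0,0.01],[0,0,0],[0,0,0]],"angular":[[0,0,0],[0,0,0],[0,0,0],[0,0,0],[0,0,0],[0,0,0],[0,0,0],[0,0,0]],"fingers":[0.085,0.085,0.085,0.085,0.085,0.085,0.085,0.085]}' | tail -6
python3 -m creep '{"dp":[[0,0,0],[0,0,0],[0,0,0],[0,0,0],[0,0,0],[0,0,0],[0,0,0],[0,0,0]],"angular":[[0,0,0],[0,0,0],[0,0,0],[0,0,0],[0,0,0],[0,0,0],[0,0,0],[0,0,0]],"fingers":[0.07,0.055,0.045,0.03,0.03,0.03,0.03,0.03]}' | tail -6
python3 to.py 446.5 -264 170 62.5
```

```text
t: 3.35
position: [0.4487, 0.0508, 0.035]
eef_rot: [0.746, 3.051, 0.0]
wrist_force: [0.5, -1.2, -0.3]
grip_width: 0.995
finger_force: 0.0
t: 4.35
position: [0.4485, 0.0506, 0.0349]
eef_rot: [0.747, 3.051, -0.0]
wrist_force: [-1.8, -1.2, 6.0]
grip_width: 0.528
finger_force: 60.6
t 4.35 pos [448.5  50.6  34.9] yaw 62.50 tool z [ 4.e-04 -3.e-04 -1.e+00] grip 0.528 F 60.6 wrist [-1.8 -1.2  6. ]
turn rotvec [-0.0001  0.0005  0.    ] then dp mm (in turned axes) [-143.5 -279.9 -135.1]
```

```bash
python3 -m creep '{"dp":[[0,0,-0.01],[0,0,-0.02],[0,0,-0.025],[0,0,-0.025],[-0.007,-0.014,0],[-0.0145,-0.028,0],[-0.0145,-0.028,0],[-0.0145,-0.028,0],[-0.0145,-0.028,0],[-0.0145,-0.028,0]],"angular":[[0,0,0],[0,0,0],[0,0,0],[0,0,0],[0,0,0],[0,0,0],[0,0,0],[0,0,0],[0,0,0],[0,0,0]],"fingers":[0.03,0.03,0.03,0.03,0.03,0.03,0.03,0.03,0.03,0.03]}' | tail -6
python3 -m creep '{"dp":[[-0.0145,-0.028,0],[-0.0145,-0.028,0],[-0.0145,-0.028,0],[-0.0145,-0.028,0],[-0.007,-0.014,0],[0,0,0],[0,0,0]],"angular":[[0,0,0],[0,0,0],[0,0,0],[0,0,0],[0,0,0],[0,0,0],[0,0,0]],"fingers":[0.03,0.03,0.03,0.03,0.03,0.03,0.03]}' | tail -6
python3 to.py 446.5 -264 35 62.5
python3 - <<'E'
from h import *
p,d=imaging.grab_frame("side"); cv2.imwrite("pics/side1.png",p[:,:,::-1])
q=proj("side",[.4465,-.264,.1])[0].astype(int);print(q)
cv2.imwrite("pics/c1.png",cv2.resize(p[max(q[1]-80,0):q[1]+80,q[0]-100:q[0]+100,::-1],None,fx=3,fy=3))
E
```

```text
t: 5.6
position: [0.4466, -0.1241, 0.1134]
eef_rot: [-0.747, -3.05, -0.0]
wrist_force: [0.3, 1.1, -2.0]
grip_width: 0.524
finger_force: 62.0
t: 6.48
position: [0.4467, -0.2632, 0.114]
eef_rot: [-0.745, -3.051, -0.002]
wrist_force: [-0.2, 0.3, -1.3]
grip_width: 0.529
finger_force: 62.0
t 6.475 pos [ 446.7 -263.2  114. ] yaw 62.55 tool z [-0.0011  0.0014 -1.    ] grip 0.529 F 62.0 wrist [-0.2  0.3 -1.3]
turn rotvec [ 0.0007 -0.0016  0.0008] then dp mm (in turned axes) [-0.2 -0.8 79. ]
[425 167]
```

View pics/c1.png

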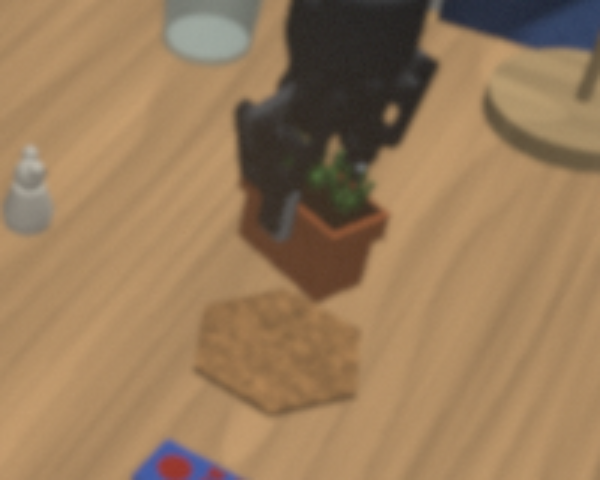

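The crop shows the oblong pot hanging level in the fingers at about (320,235), over the mat at (280,350). I'll lower it and finish slowly.

```bash
python3 -m creep '{"dp":[[0,0,0.02],[0,0,0.025],[0,0,0.018],[0,0,0.008],[0,0,0.004],[0,0,0.002],[0,0,0.001],[0,0,0.001],[0,0,0]],"angular":[[0,0,0],[0,0,0],[0,0,0],[0,0,0],[0,0,0],[0,0,0],[0,0,0],[0,0,0],[0,0,0]],"fingers":[0.03,0.03,0.03,0.03,0.03,0.03,0.03,0.03,0.03]}' | tail -6
```

```text
t: 7.65
position: [0.4473, -0.2645, 0.0356]
eef_rot: [0.747, 3.051, -0.0]
wrist_force: [-0.5, 1.0, -2.5]
grip_width: 0.528
finger_force: 62.0
```

```bash
python3 -m creep '{"dp":[[0,0,0.0005],[0,0,0.0005],[0,0,0.0005],[0,0,0]],"angular":[[0,0,0],[0,0,0],[0,0,0],[0,0,0]],"fingers":[0.03,0.03,0.03,0.03]}' | tail -6
```

```text
t: 8.15
position: [0.4473, -0.2645, 0.035]
eef_rot: [0.746, 3.051, -0.001]
wrist_force: [-2.9, 1.7, 8.3]
grip_width: 0.53
finger_force: 63.2
```

```bash
python3 -m creep '{"dp":[[0,0,0],[0,0,0],[0,0,0],[0,0,0],[0,0,-0.015],[0,0,-0.03],[0,0,-0.035],[0,0,-0.035],[0,0,0]],"angular":[[0,0,0],[0,0,0],[0,0,0],[0,0,0],[0,0,0],[0,0,0],[0,0,0],[0,0,0],[0,0,0]],"fingers":[0.055,0.065,0.085,0.085,0.085,0.085,0.085,0.085,0.085]}' | tail -6
python3 to.py 607.8 266.5 150 62.5
python3 to.py 607.8 266.5 35 0
```

```text
t: 9.28
position: [0.4492, -0.2658, 0.1527]
eef_rot: [0.745, 3.046, -0.004]
wrist_force: [-0.4, -0.8, 0.5]
grip_width: 0.995
finger_force: 0.0
t 9.275 pos [ 449.2 -265.8  152.7] yaw 62.52 tool z [ 0.0052 -0.0042 -1.    ] grip 0.995 F 0.0 wrist [-0.4 -0.8  0.5]
turn rotvec [-0.0013  0.0066  0.0003] then dp mm (in turned axes) [105.1 545.4   2.7]
t 9.275 pos [ 449.2 -265.8  152.7] yaw 62.52 tool z [ 0.0052 -0.0042 -1.    ] grip 0.995 F 0.0 wrist [-0.4 -0.8  0.5]
turn rotvec [0.0024 0.0066 1.0911] then dp mm (in turned axes) [532.3 158.6 117.7]
```

```bash
python3 -m creep '{"dp":[[0.007,0.036,0],[0.007,0.036,0],[0.007,0.036,0],[0.007,0.036,0],[0.007,0.036,0],[0.007,0.036,0],[0.007,0.036,0],[0.007,0.036,0],[0.007,0.036,0],[0.007,0.036,0]],"angular":[[0,0,0],[0,0,0],[0,0,0],[0,0,0],[0,0,0],[0,0,0],[0,0,0],[0,0,0],[0,0,0],[0,0,0]],"fingers":[0.085,0.085,0.085,0.085,0.085,0.085,0.085,0.085,0.085,0.085]}' | tail -6
python3 -m creep '{"dp":[[0.007,0.036,0],[0.007,0.036,0],[0.007,0.036,0],[0.007,0.036,0],[0.007,0.036,0],[0,0.005,0],[0,0,0],[0,0,0]],"angular":[[0,0,0],[0,0,0],[0,0,0],[0,0,0],[0,0,0],[0,0,0],[0,0,0],[0,0,0]],"fingers":[0.085,0.085,0.085,0.085,0.085,0.085,0.085,0.085]}' | tail -6
python3 to.py 607.8 266.5 35 62.5
python3 - <<'E'
from h import *
p,d=imaging.grab_frame("top"); w=cloud("top",d)
u,v=proj("top",[.447,-.264,.06])[0].astype(int)
W=w[v-45:v+45,u-45:u+45].reshape(-1,3);m=(W[:,2]>.05)&(W[:,2]<.11);print("oblong",rect(W[m][:,:2]),np.median(W[m][:,2]))
E
```

```text
t: 10.52
position: [0.551, 0.0885, 0.1484]
eef_rot: [-0.746, -3.051, 0.001]
wrist_force: [1.1, -0.3, -0.4]
grip_width: 0.996
finger_force: 0.0
t: 11.52
position: [0.6052, 0.2664, 0.1487]
eef_rot: [-0.748, -3.05, 0.001]
wrist_force: [-0.5, 0.4, 0.8]
grip_width: 0.997
finger_force: 0.0
t 11.525 pos [605.2 266.4 148.7] yaw 62.45 tool z [-1.e-03 -6.e-04 -1.e+00] grip 0.997 F 0.0 wrist [-0.5  0.4  0.8]
turn rotvec [-0.001  -0.0006 -0.0009] then dp mm (in turned axes) [ -2.2   1.3 113.7]
oblong c=(446.9,-264.0) size=(89.0,47.7) ang(long)=152.5 0.06508878023344278
```

The oblong pot is parked right in the middle of the mat. Next is the round pot.

```bash
python3 -m creep '{"dp":[[-0.0022,0.0013,0.02],[0,0,0.025],[0,0,0.025],[0,0,0.02],[0,0,0.013],[0,0,0.01],[0,0,0],[0,0,0]],"angular":[[0,0,0],[0,0,0],[0,0,0],[0,0,0],[0,0,0],[0,0,0],[0,0,0],[0,0,0]],"fingers":[0.085,0.085,0.085,0.085,0.085,0.085,0.085,0.085]}' | tail -6
python3 to.py 607.8 266.5 35 62.5
python3 -m creep '{"dp":[[0,0,0],[0,0,0],[0,0,0],[0,0,0],[0,0,0],[0,0,0],[0,0,0],[0,0,0]],"angular":[[0,0,0],[0,0,0],[0,0,0],[0,0,0],[0,0,0],[0,0,0],[0,0,0],[0,0,0]],"fingers":[0.072,0.065,0.055,0.04,0.04,0.04,0.04,0.04]}' | tail -6
python3 to.py 451.8 49 115 62.5
```

```text
t: 12.58
position: [0.6088, 0.2678, 0.0367]
eef_rot: [0.746, 3.051, 0.001]
wrist_force: [-0.1, -0.3, 0.4]
grip_width: 0.998
finger_force: 0.0
t 12.575 pos [608.8 267.8  36.7] yaw 62.50 tool z [ 1.1e-03  3.0e-04 -1.0e+00] grip 0.998 F 0.0 wrist [-0.1 -0.3  0.4]
turn rotvec [0.0008 0.0009 0.0001] then dp mm (in turned axes) [ 0.3 -1.7  1.7]
t: 13.58
position: [0.6086, 0.2678, 0.0368]
eef_rot: [0.746, 3.051, 0.0]
wrist_force: [-0.4, -0.9, 5.4]
grip_width: 0.659
finger_force: 63.8
t 13.575 pos [608.6 267.8  36.8] yaw 62.51 tool z [ 0.0011  0.     -1.    ] grip 0.659 F 63.8 wrist [-0.4 -0.9  5.4]
turn rotvec [0.0005 0.0009 0.0002] then dp mm (in turned axes) [  38.1 -266.5  -78.2]
```

```bash
python3 -m creep '{"dp":[[0,0,-0.01],[0,0,-0.02],[0,0,-0.025],[0,0,-0.023],[0.002,-0.014,0],[0.004,-0.028,0],[0.004,-0.028,0],[0.004,-0.028,0],[0.004,-0.028,0],[0.004,-0.028,0]],"angular":[[0,0,0],[0,0,0],[0,0,0],[0,0,0],[0,0,0],[0,0,0],[0,0,0],[0,0,0],[0,0,0],[0,0,0]],"fingers":[0.04,0.04,0.04,0.04,0.04,0.04,0.04,0.04,0.04,0.04]}' | tail -6
python3 -m creep '{"dp":[[0.004,-0.028,0],[0.004,-0.028,0],[0.004,-0.028,0],[0.002,-0.014,0],[0.002,-0.0145,0],[0,0,0],[0,0,0]],"angular":[[0,0,0],[0,0,0],[0,0,0],[0,0,0],[0,0,0],[0,0,0],[0,0,0]],"fingers":[0.04,0.04,0.04,0.04,0.04,0.04,0.04]}' | tail -6
python3 to.py 451.8 49 37 62.5
python3 - <<'E'
from h import *
for n in("top","side"):
    p,d=imaging.grab_frame(n); q=proj(n,[.4518,.049,.08])[0].astype(int)
    cv2.imwrite(f"pics/{n}2.png",cv2.resize(p[max(q[1]-80,0):q[1]+80,max(q[0]-100,0):q[0]+100,::-1],None,fx=3,fy=3))
E
```

```text
t: 14.82
position: [0.5169, 0.1406, 0.1141]
eef_rot: [-0.746, -3.051, -0.0]
wrist_force: [0.4, -0.4, -1.3]
grip_width: 0.661
finger_force: 64.0
t: 15.7
position: [0.4521, 0.0491, 0.1141]
eef_rot: [0.746, 3.051, 0.001]
wrist_force: [-0.4, 0.1, -1.4]
grip_width: 0.664
finger_force: 64.1
t 15.7 pos [452.1  49.1 114.1] yaw 62.53 tool z [ 8.e-04  3.e-04 -1.e+00] grip 0.664 F 64.1 wrist [-0.4  0.1 -1.4]
turn rotvec [0.0006 0.0005 0.0004] then dp mm (in turned axes) [ 0.2 -0.3 77.1]
```

View pics/side2.png

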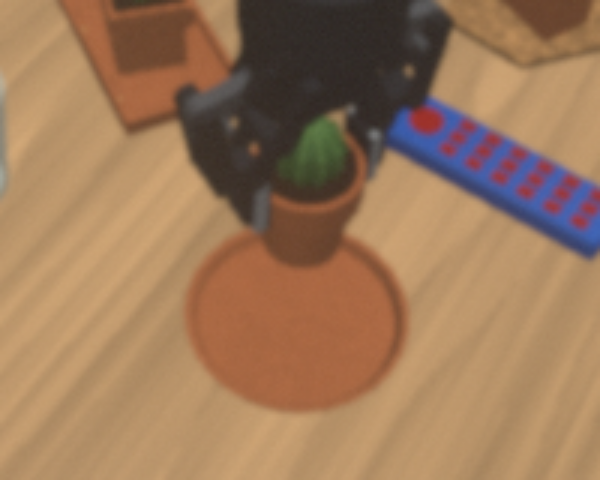

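The round pot hangs level at about (310,215), over the empty round dish at (298,318). I'll lower it to the contact height of 36.8.

```bash
python3 -m creep '{"dp":[[0,0,0.02],[0,0,0.025],[0,0,0.018],[0,0,0.008],[0,0,0.003],[0,0,0.0015],[0,0,0.0015],[0,0,0.0008],[0,0,0.0005],[0,0,0]],"angular":[[0,0,0],[0,0,0],[0,0,0],[0,0,0],[0,0,0],[0,0,0],[0,0,0],[0,0,0],[0,0,0],[0,0,0]],"fingers":[0.04,0.04,0.04,0.04,0.04,0.04,0.04,0.04,0.04,0.04]}' | tail -6
```

```text
t: 17.05
position: [0.452, 0.0488, 0.0367]
eef_rot: [0.746, 3.05, 0.0]
wrist_force: [-2.1, 0.4, 8.7]
grip_width: 0.658
finger_force: 65.0
```

```bash
python3 -m creep '{"dp":[[0,0,0],[0,0,0],[0,0,0],[0,0,-0.015],[0,0,-0.03],[0,0,-0.035],[0,0,-0.035],[0,0,0],[0,0,0],[0,0,0]],"angular":[[0,0,0],[0,0,0],[0,0,0],[0,0,0],[0,0,0],[0,0,0],[0,0,0],[0,0,0.103],[0,0,0.103],[0,0,0.103]],"fingers":[0.068,0.085,0.085,0.085,0.085,0.085,0.085,0.085,0.085,0.085]}' | tail -6
python3 to.py 643.3 -82 150 44.8
```

```text
t: 18.3
position: [0.4515, 0.0488, 0.1507]
eef_rot: [1.212, 2.898, -0.0]
wrist_force: [0.2, -0.5, 0.6]
grip_width: 0.995
finger_force: 0.0
t 18.3 pos [451.5  48.8 150.7] yaw 44.61 tool z [ 1.e-04 -0.e+00 -1.e+00] grip 0.995 F 0.0 wrist [ 0.2 -0.5  0.6]
turn rotvec [ 0.      0.0001 -0.0033] then dp mm (in turned axes) [-228.    43.9    0.7]
```

```bash
python3 -m creep '{"dp":[[-0.019,0.004,0],[-0.038,0.007,0],[-0.038,0.007,0],[-0.038,0.007,0],[-0.038,0.007,0],[-0.038,0.008,0],[-0.019,0.004,0],[0,0,0],[0,0,0]],"angular":[[0,0,0],[0,0,0],[0,0,0],[0,0,0],[0,0,0],[0,0,0],[0,0,0],[0,0,0],[0,0,0]],"fingers":[0.085,0.085,0.085,0.085,0.085,0.085,0.085,0.085,0.085]}' | tail -6
python3 to.py 643.3 -82 36 44.8
python3 - <<'E'
from h import *
p,d=imaging.grab_frame("top"); w=cloud("top",d)
u,v=proj("top",[.4518,.049,.06])[0].astype(int)
W=w[v-35:v+35,u-35:u+35].reshape(-1,3);m=(W[:,2]>.05)&(W[:,2]<.11);print("round",rect(W[m][:,:2]),np.median(W[m][:,2]))
f=np.load("side0.npz");w=cloud("side",f["d"]);u,v=proj("side",[.643,-.082,.065])[0].astype(int)
W=w[v-35:v+35,u-35:u+35].reshape(-1,3);m=(W[:,2]>.057)&(W[:,2]<.11)&(np.hypot(W[:,0]-.643,W[:,1]+.082)<.05);print("square0 side",rect(W[m][:,:2]))
E
```

```text
t: 19.42
position: [0.6429, -0.0819, 0.1501]
eef_rot: [-1.206, -2.9, 0.0]
wrist_force: [-0.5, -0.3, 1.0]
grip_width: 0.995
finger_force: 0.0
t 19.425 pos [642.9 -81.9 150.1] yaw 44.84 tool z [-1.3e-03  4.0e-04 -1.0e+00] grip 0.995 F 0.0 wrist [-0.5 -0.3  1. ]
turn rotvec [-0.0006 -0.0012  0.0007] then dp mm (in turned axes) [ -0.3   0.3 114.1]
round c=(0.0,0.0) size=(0.0,0.0) ang(long)=0.0 nan
square0 side c=(642.3,-82.1) size=(55.5,54.3) ang(long)=135.4
  return _methods._mean(a, axis=axis, dtype=dtype,
  ret = ret.dtype.type(ret / rcount)
```

The arm hides the round pot from the top camera, so I'll check it later. The square pot is confirmed by both views, so I'll grip it.

```bash
python3 -m creep '{"dp":[[0,0,0.02],[0,0,0.025],[0,0,0.025],[0,0,0.021],[0,0,0.013],[0,0,0.01],[0,0,0],[0,0,0]],"angular":[[0,0,0],[0,0,0],[0,0,0],[0,0,0],[0,0,0],[0,0,0],[0,0,0],[0,0,0]],"fingers":[0.085,0.085,0.085,0.085,0.085,0.085,0.085,0.085]}' | tail -6
python3 -m creep '{"dp":[[0,0,0],[0,0,0],[0,0,0],[0,0,0],[0,0,0],[0,0,0],[0,0,0],[0,0,0]],"angular":[[0,0,0],[0,0,0],[0,0,0],[0,0,0],[0,0,0],[0,0,0],[0,0,0],[0,0,0]],"fingers":[0.072,0.06,0.05,0.04,0.04,0.04,0.04,0.04]}' | tail -6
python3 to.py 606.8 264 185 44.8
```

```text
t: 20.48
position: [0.6439, -0.082, 0.0374]
eef_rot: [1.207, 2.899, 0.0]
wrist_force: [-0.2, 0.0, 0.3]
grip_width: 0.994
finger_force: 0.0
t: 21.48
position: [0.644, -0.0821, 0.0374]
eef_rot: [1.207, 2.899, 0.0]
wrist_force: [-0.7, -0.2, 5.8]
grip_width: 0.621
finger_force: 64.8
t 21.475 pos [644.  -82.1  37.4] yaw 44.80 tool z [ 1.2e-03 -4.0e-04 -1.0e+00] grip 0.621 F 64.8 wrist [-0.7 -0.2  5.8]
turn rotvec [0.0006 0.0012 0.0001] then dp mm (in turned axes) [ 271.8  217.5 -147.6]
```

```bash
python3 -m creep '{"dp":[[0,0,-0.01],[0,0,-0.025],[0,0,-0.03],[0,0,-0.03],[0,0,-0.03],[0,0,-0.023],[0.0136,0.0109,0],[0.0272,0.0217,0],[0.0272,0.0217,0],[0.0272,0.0217,0]],"angular":[[0,0,0],[0,0,0],[0,0,0],[0,0,0],[0,0,0],[0,0,0],[0,0,0],[0,0,0],[0,0,0],[0,0,0]],"fingers":[0.04,0.04,0.04,0.04,0.04,0.04,0.04,0.04,0.04,0.04]}' | tail -6
python3 -m creep '{"dp":[[0.0272,0.0217,0],[0.0272,0.0217,0],[0.0272,0.0217,0],[0.0272,0.0217,0],[0.0272,0.0217,0],[0.0272,0.0217,0],[0.0136,0.011,0],[0,0,0],[0,0,0]],"angular":[[0,0,0],[0,0,0],[0,0,0],[0,0,0],[0,0,0],[0,0,0],[0,0,0],[0,0,0],[0,0,0]],"fingers":[0.04,0.04,0.04,0.04,0.04,0.04,0.04,0.04,0.04]}' | tail -6
python3 to.py 606.8 264 37.4 44.8
python3 - <<'E'
from h import *
p,d=imaging.grab_frame("side"); cv2.imwrite("pics/side3.png",p[:,:,::-1])
p,d=imaging.grab_frame("top"); w=cloud("top",d)
u,v=proj("top",[.4518,.049,.06])[0].astype(int)
W=w[v-35:v+35,u-35:u+35].reshape(-1,3);m=(W[:,2]>.05)&(W[:,2]<.11);print("round",rect(W[m][:,:2]),np.median(W[m][:,2]))
E
```

```text
t: 22.72
position: [0.6284, 0.0415, 0.1827]
eef_rot: [-1.205, -2.898, 0.001]
wrist_force: [0.5, 0.5, -2.1]
grip_width: 0.624
finger_force: 64.1
t: 23.85
position: [0.6057, 0.2632, 0.1842]
eef_rot: [-1.208, -2.9, 0.002]
wrist_force: [0.1, -1.1, -1.8]
grip_width: 0.623
finger_force: 64.1
t 23.85 pos [605.7 263.2 184.2] yaw 44.76 tool z [-7.e-04 -9.e-04 -1.e+00] grip 0.623 F 64.1 wrist [ 0.1 -1.1 -1.8]
turn rotvec [-0.0011  0.0001 -0.0007] then dp mm (in turned axes) [ -0.2   1.4 146.8]
round c=(452.0,49.4) size=(57.3,56.1) ang(long)=90.0 0.06603012717663642
```

View pics/side3.png

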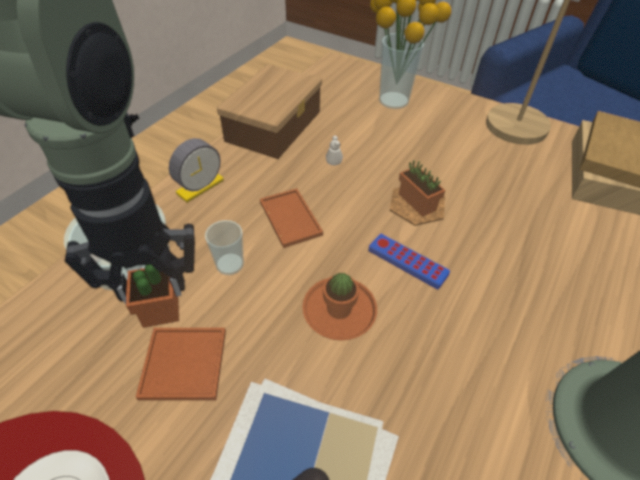

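The view shows the round pot centred in its dish (340,300), the oblong pot on the mat (422,195) and the glass at (226,247). The square pot hangs level at (152,295) above its dish at (183,362). I'll lower it.

```bash
python3 -m creep '{"dp":[[0,0.0012,0.02],[0,0,0.03],[0,0,0.03],[0,0,0.03],[0,0,0.018],[0,0,0.01],[0,0,0.004],[0,0,0.002],[0,0,0.001],[0,0,0]],"angular":[[0,0,0],[0,0,0],[0,0,0],[0,0,0],[0,0,0],[0,0,0],[0,0,0],[0,0,0],[0,0,0],[0,0,0]],"fingers":[0.04,0.04,0.04,0.04,0.04,0.04,0.04,0.04,0.04,0.04]}' | tail -6
python3 -m creep '{"dp":[[0,0,0.0005],[0,0,0.0005],[0,0,0]],"angular":[[0,0,0],[0,0,0],[0,0,0]],"fingers":[0.04,0.04,0.04]}' | tail -6
```

```text
t: 25.2
position: [0.607, 0.2652, 0.0402]
eef_rot: [1.207, 2.9, 0.001]
wrist_force: [-0.3, -0.5, -2.2]
grip_width: 0.621
finger_force: 64.1
t: 25.58
position: [0.6066, 0.265, 0.0387]
eef_rot: [-1.207, -2.9, 0.0]
wrist_force: [-0.2, 0.9, -2.6]
grip_width: 0.62
finger_force: 64.1
```

```bash
python3 -m creep '{"dp":[[0,0,0.0007],[0,0,0.0006],[0,0,0.0003],[0,0,0]],"angular":[[0,0,0],[0,0,0],[0,0,0],[0,0,0]],"fingers":[0.04,0.04,0.04,0.04]}' | tail -6
```

```text
t: 26.08
position: [0.6067, 0.265, 0.0374]
eef_rot: [1.207, 2.9, 0.0]
wrist_force: [-1.0, -0.9, 1.0]
grip_width: 0.62
finger_force: 64.4
```

```bash
python3 -m creep '{"dp":[[0,0,0.0004],[0,0,0],[0,0,0],[0,0,0],[0,0,-0.015],[0,0,-0.03],[0,0,-0.035],[0,0,-0.035],[0,0,0],[0,0,0]],"angular":[[0,0,0],[0,0,0],[0,0,0],[0,0,0],[0,0,0],[0,0,0],[0,0,0],[0,0,0],[0,0,-0.154],[0,0,-0.154]],"fingers":[0.04,0.065,0.085,0.085,0.085,0.085,0.085,0.085,0.085,0.085]}' | tail -6
python3 to.py 446.9 -264 150 62.5
```

```text
t: 27.32
position: [0.6074, 0.2652, 0.1538]
eef_rot: [0.74, 3.051, 0.002]
wrist_force: [0.7, -0.7, -0.1]
grip_width: 0.995
finger_force: 0.0
t 27.325 pos [607.4 265.2 153.8] yaw 62.74 tool z [ 2.6e-03  8.0e-04 -1.0e+00] grip 0.995 F 0.0 wrist [ 0.7 -0.7 -0.1]
turn rotvec [0.0019 0.0019 0.0043] then dp mm (in turned axes) [-102.  -543.5    3.8]
```

```bash
python3 -m creep '{"dp":[[-0.0034,-0.0181,0],[-0.0068,-0.0362,0],[-0.0068,-0.0362,0],[-0.0068,-0.0362,0],[-0.0068,-0.0362,0],[-0.0068,-0.0362,0],[-0.0068,-0.0362,0],[-0.0068,-0.0362,0],[-0.0068,-0.0362,0],[-0.0068,-0.0362,0]],"angular":[[0,0,0],[0,0,0],[0,0,0],[0,0,0],[0,0,0],[0,0,0],[0,0,0],[0,0,0],[0,0,0],[0,0,0]],"fingers":[0.085,0.085,0.085,0.085,0.085,0.085,0.085,0.085,0.085,0.085]}' | tail -6
python3 -m creep '{"dp":[[-0.0068,-0.0362,0],[-0.0068,-0.0362,0],[-0.0068,-0.0362,0],[-0.0068,-0.0362,0],[-0.0068,-0.0362,0],[-0.0034,-0.0181,0],[0,0,0],[0,0,0]],"angular":[[0,0,0],[0,0,0],[0,0,0],[0,0,0],[0,0,0],[0,0,0],[0,0,0],[0,0,0]],"fingers":[0.085,0.085,0.085,0.085,0.085,0.085,0.085,0.085]}' | tail -6
python3 to.py 446.9 -264 35 62.5
python3 - <<'E'
from h import *
p,d=imaging.grab_frame("top"); w=cloud("top",d)
u,v=proj("top",[.607,.264,.06])[0].astype(int)
W=w[v-35:v+35,u-35:u+35].reshape(-1,3);m=(W[:,2]>.05)&(W[:,2]<.11);print("square",rect(W[m][:,:2]),np.median(W[m][:,2]))
E
```

```text
t: 28.58
position: [0.505, -0.0711, 0.1529]
eef_rot: [0.747, 3.049, -0.0]
wrist_force: [-0.0, 0.7, 0.1]
grip_width: 0.996
finger_force: 0.0
t: 29.58
position: [0.4461, -0.2626, 0.1518]
eef_rot: [-0.746, -3.051, -0.001]
wrist_force: [-0.2, 0.9, 0.6]
grip_width: 0.996
finger_force: 0.0
t 29.575 pos [ 446.1 -262.6  151.8] yaw 62.51 tool z [ 0.e+00  7.e-04 -1.e+00] grip 0.996 F 0.0 wrist [-0.2  0.9  0.6]
turn rotvec [ 0.0006 -0.0003  0.0001] then dp mm (in turned axes) [ -1.3  -0.9 116.8]
square c=(606.9,265.6) size=(56.6,53.9) ang(long)=46.2 0.06491377041069529
```

The square pot stands at (606.9, 265.6), within 2 mm of its dish's middle. Next I grip the oblong pot.

```bash
python3 -m creep '{"dp":[[-0.0013,-0.0009,0.02],[0,0,0.025],[0,0,0.025],[0,0,0.023],[0,0,0.014],[0,0,0.01],[0,0,0],[0,0,0]],"angular":[[0,0,0],[0,0,0],[0,0,0],[0,0,0],[0,0,0],[0,0,0],[0,0,0],[0,0,0]],"fingers":[0.085,0.085,0.085,0.085,0.085,0.085,0.085,0.085]}' | tail -6
python3 -m creep '{"dp":[[0,0,0],[0,0,0],[0,0,0],[0,0,0],[0,0,0],[0,0,0],[0,0,0],[0,0,0]],"angular":[[0,0,0],[0,0,0],[0,0,0],[0,0,0],[0,0,0],[0,0,0],[0,0,0],[0,0,0]],"fingers":[0.07,0.055,0.045,0.03,0.03,0.03,0.03,0.03]}' | tail -6
python3 -m creep '{"dp":[[0,0,-0.01],[0,0,-0.02],[0,0,-0.025],[0,0,-0.025],[0,0,0],[0,0,0],[0,0,0]],"angular":[[0,0,0],[0,0,0],[0,0,0],[0,0,0],[0,0,0.06],[0,0,0.059],[0,0,0]],"fingers":[0.03,0.03,0.03,0.03,0.03,0.03,0.03]}' | tail -6
python3 to.py 644.5 -86.8 115 55.7
```

```text
t: 30.62
position: [0.4472, -0.2653, 0.0353]
eef_rot: [0.748, 3.05, -0.001]
wrist_force: [-0.0, -0.2, 0.6]
grip_width: 0.995
finger_force: 0.0
t: 31.62
position: [0.4469, -0.2652, 0.0353]
eef_rot: [0.748, 3.051, -0.0]
wrist_force: [-0.8, 1.6, 5.6]
grip_width: 0.529
finger_force: 60.8
t: 32.5
position: [0.4465, -0.2649, 0.1149]
eef_rot: [-0.927, -3.001, -0.0]
wrist_force: [-1.1, 0.6, -2.9]
grip_width: 0.525
finger_force: 61.9
t 32.5 pos [ 446.5 -264.9  114.9] yaw 55.67 tool z [-2.e-04  1.e-04 -1.e+00] grip 0.525 F 61.9 wrist [-1.1  0.6 -2.9]
turn rotvec [-0.     -0.0003 -0.0005] then dp mm (in turned axes) [-6.320e+01  2.587e+02 -1.000e-01]
```

```bash
python3 -m creep '{"dp":[[-0.0032,0.0129,0],[-0.0063,0.0259,0],[-0.0063,0.0259,0],[-0.0063,0.0259,0],[-0.0063,0.0259,0],[-0.0063,0.0259,0],[-0.0063,0.0259,0],[-0.0063,0.0259,0],[-0.0063,0.0259,0],[-0.0063,0.0259,0]],"angular":[[0,0,0],[0,0,0],[0,0,0],[0,0,0],[0,0,0],[0,0,0],[0,0,0],[0,0,0],[0,0,0],[0,0,0]],"fingers":[0.03,0.03,0.03,0.03,0.03,0.03,0.03,0.03,0.03,0.03]}' | tail -6
python3 -m creep '{"dp":[[-0.0032,0.0129,0],[0,0,0],[0,0,0]],"angular":[[0,0,0],[0,0,0],[0,0,0]],"fingers":[0.03,0.03,0.03]}' | tail -6
python3 to.py 644.5 -86.8 35.3 55.7
python3 - <<'E'
from h import *
p,d=imaging.grab_frame("side"); q=proj("side",[.6445,-.0868,.06])[0].astype(int)
cv2.imwrite("pics/side4.png",cv2.resize(p[max(q[1]-80,0):q[1]+80,q[0]-100:q[0]+100,::-1],None,fx=3,fy=3))
E
```

```text
t: 33.75
position: [0.6358, -0.0941, 0.1143]
eef_rot: [-0.926, -3.001, -0.001]
wrist_force: [1.0, 0.6, -2.3]
grip_width: 0.531
finger_force: 61.9
t: 34.12
position: [0.6442, -0.0873, 0.1144]
eef_rot: [-0.928, -3.0, 0.001]
wrist_force: [-0.7, -0.7, -1.7]
grip_width: 0.531
finger_force: 61.9
t 34.125 pos [644.2 -87.3 114.4] yaw 55.61 tool z [-1.1e-03 -2.0e-04 -1.0e+00] grip 0.531 F 61.9 wrist [-0.7 -0.7 -1.7]
turn rotvec [-0.0007 -0.0008 -0.0015] then dp mm (in turned axes) [ 0.   0.6 79.1]
```

View pics/side4.png

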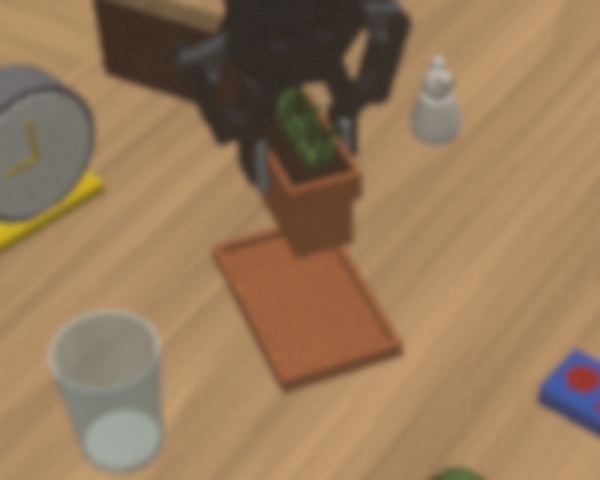

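The oblong pot hangs level at about (310,190), lengthways over its dish at (305,310). The glass (110,390) and mouse (437,100) are clear. I'll lower it.

```bash
python3 -m creep '{"dp":[[0,0.0005,0.02],[0,0,0.025],[0,0,0.018],[0,0,0.008],[0,0,0.004],[0,0,0.0018],[0,0,0.0008],[0,0,0.0008],[0,0,0.0005],[0,0,0]],"angular":[[0,0,0],[0,0,0],[0,0,0],[0,0,0],[0,0,0],[0,0,0],[0,0,0],[0,0,0],[0,0,0],[0,0,0]],"fingers":[0.03,0.03,0.03,0.03,0.03,0.03,0.03,0.03,0.03,0.03]}' | tail -6
```

```text
t: 35.42
position: [0.6453, -0.0865, 0.0358]
eef_rot: [0.928, 3.001, 0.0]
wrist_force: [-0.4, 0.5, -1.2]
grip_width: 0.527
finger_force: 61.9
```

```bash
python3 -m creep '{"dp":[[0,0,0.0004],[0,0,0.0004],[0,0,0]],"angular":[[0,0,0],[0,0,0],[0,0,0]],"fingers":[0.03,0.03,0.03]}' | tail -6
```

```text
t: 35.8
position: [0.6453, -0.0865, 0.0353]
eef_rot: [0.928, 3.001, -0.0]
wrist_force: [-1.1, 0.4, 0.7]
grip_width: 0.532
finger_force: 62.3
```

```bash
python3 -m creep '{"dp":[[0,0,0.0003],[0,0,0],[0,0,0],[0,0,0],[0,0,-0.015],[0,0,-0.03],[0,0,-0.035],[0,0,-0.035],[0,0,-0.03],[0,0,-0.03]],"angular":[[0,0,0],[0,0,0],[0,0,0],[0,0,0],[0,0,0],[0,0,0],[0,0,0],[0,0,0],[0,0,0],[0,0,0]],"fingers":[0.03,0.055,0.085,0.085,0.085,0.085,0.085,0.085,0.085,0.085]}' | tail -6
python3 -m creep '{"dp":[[0.006,-0.035,0],[0.006,-0.035,0],[0.006,-0.035,0],[0.006,-0.035,0],[0.006,-0.035,0],[0.006,-0.035,0],[0.006,-0.035,0],[0,0,0],[0,0,0]],"angular":[[0,0,0],[0,0,0],[0,0,0],[0,0,0],[0,0,0],[0,0,0],[0,0,0],[0,0,0],[0,0,0]],"fingers":[0.085,0.085,0.085,0.085,0.085,0.085,0.085,0.085,0.085]}' | tail -6
python3 - <<'E'
from h import *
for n in("top","side"):
    p,d=imaging.grab_frame(n); w=cloud(n,d);cv2.imwrite(f"pics/{n}5.png",p[:,:,::-1])
    for nm,c in dict(round=(.4518,.049),square=(.607,.264),oblong=(.6445,-.0868),glass=(.6725,.0706),mouse=(.6640,-.2952)).items():
        k=(np.hypot(w[...,0]-c[0],w[...,1]-c[1])<.065)&(w[...,2]>.05)&(w[...,2]<.11)
        P=w[k]; print(n,nm,len(P), rect(P[:,:2]) if len(P)>5 else "", np.median(P[:,2]) if len(P) else "")
E
```

```text
t: 37.05
position: [0.6454, -0.0866, 0.2121]
eef_rot: [0.928, 3.0, 0.0]
wrist_force: [0.2, 1.3, 0.5]
grip_width: 0.99
finger_force: 0.0
t: 38.17
position: [0.4727, -0.265, 0.2105]
eef_rot: [0.928, 3.0, 0.0]
wrist_force: [-0.8, 0.4, -0.6]
grip_width: 0.993
finger_force: 0.0
top round 918 c=(452.5,48.9) size=(57.1,56.4) ang(long)=137.6 0.06614623398654995
top square 1002 c=(607.0,265.7) size=(56.2,54.0) ang(long)=45.5 0.06493646972379902
top oblong 1309 c=(645.0,-85.2) size=(88.9,46.5) ang(long)=145.3 0.06523681826020256
top glass 587 c=(672.9,71.0) size=(63.1,62.5) ang(long)=172.3 0.0753067710897144
top mouse 128 c=(665.6,-294.6) size=(30.6,19.0) ang(long)=124.4 0.05570189750807436
side round 1031 c=(450.9,51.3) size=(57.1,52.3) ang(long)=28.2 0.06715165966799486
side square 1490 c=(606.1,264.5) size=(55.2,54.0) ang(long)=135.0 0.06673503323664398
side oblong 1008 c=(644.3,-86.1) size=(92.5,47.1) ang(long)=145.9 0.06697046040099963
side glass 1057 c=(672.3,70.0) size=(64.4,62.7) ang(long)=136.8 0.07223957782247659
side mouse 70 c=(664.8,-295.3) size=(31.8,17.7) ang(long)=119.7 0.056833159610823636
```

View pics/side5.png

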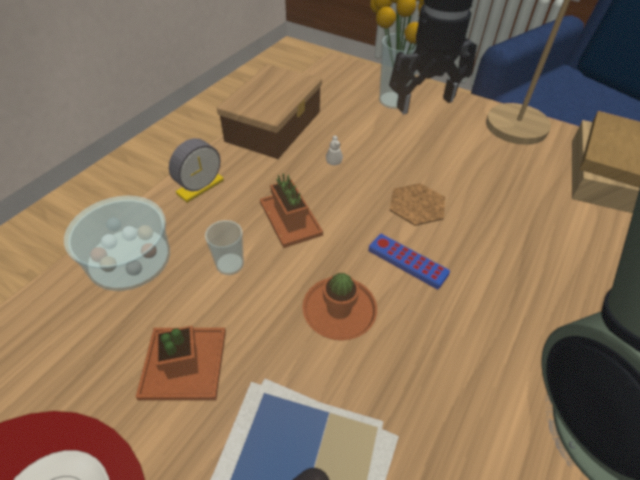

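All three pots stand upright on their own dishes: square at (180,358), round at (340,298) and oblong at (290,212). The measured offsets are about 2 mm, and the glass and mouse have not moved.

```bash
python3 -c "
from rig import workorder
print(workorder.sign_off())"
```

```text
the job is handed in; nothing more can be done
None
```

I handed the job in at about 38 s on the robot's clock: the last pictures show each pot upright within about 3 mm of the middle of its own dish, the oblong pot parked on the mat on the way, and the glass and mouse unmoved; the sign-off call gave no verdict.

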